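# Set up the weld viewer

### The arm

A 6-joint arm with a two-finger parallel gripper is mounted at the origin on a cart in front of the work surface, level with it; the furniture and walls round the work are solid. World frame = base frame: x ahead of the robot, y to its left, z up, the work surface at z = 0. Lengths are in m, angles in rad, forces in N, time in s.
With the tool pointing down it reaches from about 0.25 to 0.775 m from the base axis. Payload 4 kg.
Tool frame: the origin (TCP) lies midway between the tips of the shut fingers; the grasp point (between the pads) lies grip_point_offset behind it (grip_point_offset is the distance from the TCP to the grasp point, in m); z points along the fingers, y is the line along which they close (so a half turn about z gives the same grasp; the last joint's range is limited). The gripper opens to 94 mm and grips with 3 to 60 N. Pads are 16 mm wide; open, the fingers measure 119 mm over their backs; the gripper's body (75 mm by 177 mm) begins 78 mm behind the grasp point.
Start: joints at [1.064, 0.087, 1.371, -0, 1.684, -0.103], TCP at [0.216, 0.506, 0.206] pointing down, gripper open.
Joint ranges: [-3.1, 3.1], [-0.76, 2.03], [0.27, 2.55], [-1.08, 4.22], [0.17, 2.65], [-2.57, 2.57]. Speed limits (rad/s): [2.79, 2.79, 3.14, 3.14, 3.14, 3.14].

### API

Orientations are given as [roll, pitch, yaw] about the fixed x, y, z axes, in that order (R = Rz(yaw) Ry(pitch) Rx(roll)).
In Python, from bench import * gives the robot as it stands. The module is installed in compiled form; this text tells all that it offers.
- The arm moves only by the tool apply_moves, never from a script. Its argument "commands" is a list of rows, each a list of 7 numbers: the turn, a rotation vector about the world's x, y, z in rad, then the shift along the world's x, y, z in m, then the opening in per cent of the stroke, from 0 (shut) to 100 (fully open). In form: [[ax, ay, az, x, y, z, jaw], ...]. A call has exactly 5 rows; each row is the pose to reach, as a shift and turn from the pose commanded when the call began; what a row does not reach only later rows make up. A row lasts 1/10 s, in which the tool goes at most 50 mm and 8.59 degrees, less where a joint would pass 70% of its speed; a pose out of reach is approached as far as the arm can. A call with a gripper value outside its range is refused whole. The fingers move at their own pace and stop on an object; the grip force is fixed at half the most. Time passes only in rows, so rows that repeat a pose let the fingers close, or fill a call up. It gives the time, the measured TCP pose, the force, the opening and the grip force at its end, in the units of the state.
- get_obs(): the state, without advancing time (a new reading comes with each control period).
- snapshot(name): name is "side" or "top" or "wrist"; returns a dict with "pixels" (384x512x3 uint8, red, green, blue), "vertical_fov" (degrees; the focal length in pixels is half the picture's height over the tangent of half this angle, whatever the lens; pixels are square), "cx", "cy" (the principal point, pixels), "k1" (the pictures are not rectified: a ray, as slopes to the right and down, at radius r is drawn at 1 + k1 r^2 times it, then the intrinsics apply), "rvec" (rotation vector, rad) and "tvec" (3), from world to camera coordinates, as OpenCV has them. Camera axes: x right, y down, z forward; pixel columns grow to the right and rows downward; lengths in m; the calibration is good to about 2 mm. A picture is of the moment at which its call begins. There is no depth.
- close_job(): hands the job in; it is judged then, once.
Trained networks look in the newest picture that a camera, given by its name, has taken for a name from the list of things; names that differ only in an ending like _2 or _b are one class to them, and where a whole thing is asked for, a point or a joint stands for the part that bears it (a point fixed in the world has none). Each returns a list of dicts, best first, with "score" (0 to 1); they miss things now and then, are a little off and sometimes report something else, mostly with a low value. They report only what shows in the picture. A call takes as long as a camera call. They do not tell look-alikes from the thing itself.
- masks_of(camera, query): "mask" (384x512 bool, what is visible of it) and "extent" ([left, top, right, bottom] in pixels, round what is visible of it).
- place_of(camera, query): "pixel" ([column, row] in pixels: a listed point, or the origin of a listed thing).
The state is a dict: "time": time; "joint_positions": joint angles; "qvel": joint speeds; "joint_torque": joint torques, N m; "tool_pos": TCP position; "ee_rot": TCP orientation; "wrist_force": force on the tool from outside, world axes, zero at the start; "wrist_torque": the same for the moment, N m; "width": finger opening in m; "finger_force": force on a finger pad.
Only numpy, scipy, OpenCV 4.12 (cv2) and the standard library are available. Lean on these libraries where they do the work, as an engineer would, in place of code of your own. Each camera call takes 0.05 s, during which the arm holds its last target. There are 200 camera calls.

### The job

Get the weld viewer ready for a shot: slide the steel channel piece along the viewer's plate, without lifting it off, until it lies square inside the yellow outline in front of the window. Also turn the slim orange iris ring counter-clockwise (seen from above) by its tabs until it is fully home against its stop; go gently, do not touch the black fixed rings above and below it nor the two bridge arms and their posts, and leave the other things on the table where they are.

Things in the scene. Friction and masses are not known exactly. Their poses are not given: they have to be found in the camera images.
- viewer: Weld viewer, bolted down: grey base plate 250 (x) x 390 (y) x 12 mm high. Origin: centre of its underside, on the table. x axis points away from the robot (within 0.3 rad), y to its left. Its right half, about x 0, y -105 mm, carries the upright barrel on a dark block 78 x 70 mm, 56 mm high, with a round window facing +y.
- barrel: Fixed part of the barrel, not to be touched. Origin on its axis at table height, axes as the viewer's. Black rings, radius 35 mm: lower at heights 55-78, upper 93-116 mm. Two bridge arms (10 mm wide, heights 100-110 mm) run from the upper ring along +x and -x to posts (radius 6 mm) 87 mm from the axis. Tabs pass under the arms, a finger pointing down cannot.
- barrel_axis (a point): Point on the upright axis of the barrel, 85 mm above the table, at mid-height of the orange ring.
- iris (a joint): Turn of the slim orange ring (heights 80-90 mm, radius 36 mm), rad: 0 at its open stop, grows counter-clockwise from above. Starts at 0 to 0.5. The closed stop, a little over half a turn on, is not known exactly: feel for it. It stays where left; turning takes 3 to 5 N on a tab, at the stop the force rises steeply. Never push over 30 N. No tab reaches the stop in one push between the arms.
- tab0 (a point): Tab of the orange ring; three alike, 120 degrees apart: radial, 8 mm wide, heights 80-90 mm, reaching to 74 mm from the barrel axis. The point lies 70 mm from the axis at mid-height. With joint iris at q, tab0 points at angle q from the viewer's x axis.
- tab1 (a point): Second tab, 120 degrees counter-clockwise of tab0.
- tab2 (a point): Third tab, 240 degrees counter-clockwise of tab0.
- coupon: Brown steel channel piece, U section open upward, 75 mm long (x), 46 mm wide (y), 30 mm high, 0.11 to 0.23 kg; origin: centre of its underside. Starts on the plate (top 12 mm above the table) near white corner marks, on the robot's side of the yellow outline, its length roughly along the viewer's y axis.
- view_spot (a point): Centre of the yellow outline (56 mm along the viewer's x, 86 mm along its y) on the plate's top, at x 45, y 105 mm of the viewer.
- parts_tin: Olive tin box 73x103x33 mm, bystander; origin at the centre of its underside.
- hex_nut: Steel hex nut 30x34x16 mm, bystander; origin under its centre.
- hex_bolt: Steel bolt standing on its head, 90 mm high, bystander; origin under its centre.
- grease_tub: Blue and white tub 69 mm across, 69 mm high, bystander; origin under its centre.
Not all that is in view belongs to the job. What is shaped like the coupon but pink, purple or red is not meant.

How it is judged:
At the end, for the whole second after the job is handed in: The orange ring is home on its closed stop (within 0.07 rad) and the channel piece lies flat and still on the plate, its centre within 10 mm of the centre of the yellow outline and square to it within 0.2 rad (value of joint iris above 3.13 rad and horizontal distance between coupon and view_spot below 0.01 m and angle between the x axis of coupon and the y axis of viewer, either way round below 0.2 rad and z of coupon in the frame of viewer below 0.015 m and angle between coupon's own z axis and vertical below 0.1 rad and linear speed of coupon below 0.01 m/s); the robot touches nothing.
It fails at once if the black fixed rings, bridge arms or posts are touched (over 1 N) (contact force between barrel and anything else above 1 N).
It fails at once if the orange ring is pushed with more than 30 N (contact force between iris and anything else above 30 N).
It fails at once if the channel piece is lifted more than 6 mm off the plate (z of coupon in the frame of viewer above 0.018 m).
It fails at once if the channel piece is tipped by more than 0.25 rad (angle between coupon's own z axis and vertical above 0.25 rad).
It fails at once if the tin, nut, bolt or tub is moved by more than 20 mm (distance of any of parts_tin, hex_nut, hex_bolt, grease_tub from where it was at the start of the episode above 0.02 m).
It also fails if it takes over 72 s, if anything falls off the work surface, if the arm or the gripper's body presses on something with over 40 N, if the wrist force passes 120 N, or if a joint passes its speed limit or range.

## Working session

There is one attempt and no reset: what is moved stays moved. The work goes in short steps, Python scripts to look and compute and a tool call to move; the robot and the scene stay as the last step left them, time stands still between calls to the robot, and variables do not carry over. Pictures are saved under pics/ and viewed, at most 10 in all, crops included, and the job is handed in when it is done.

Besides the shell and the picture viewer there is one more tool, called by a JSON object that holds its "name" and its "arguments". apply_moves: Moves the arm, as the interface text tells. Its arguments: {"type":"object","properties":{"commands":{"type":"array"}},"required":["commands"]}

```bash
mkdir -p pics; cat > h.py <<'E'
from bench import *
import numpy as np, cv2
def K(s):
    f=192/np.tan(np.radians(s["vertical_fov"])/2)
    return np.array([[f,0,s["cx"]],[0,f,s["cy"]],[0,0,1]]), np.array([s["k1"],0,0,0,0.])
def proj(s,P):
    k,d=K(s); return cv2.projectPoints(np.array(P,float).reshape(-1,1,3),np.array(s["rvec"],float),np.array(s["tvec"],float),k,d)[0].reshape(-1,2)
def ray(s,px,z):
    k,d=K(s); n=cv2.undistortPoints(np.array(px,float).reshape(-1,1,2),k,d).reshape(-1,2)
    R=cv2.Rodrigues(np.array(s["rvec"],float))[0]; c=-R.T@np.array(s["tvec"],float).ravel()
    v=np.c_[n,np.ones(len(n))]@R
    return c+v*((z-c[2])/v[:,2])[:,None]
def save(s,n): cv2.imwrite(f"pics/{n}.png",s["pixels"][:,:,::-1])
E
python3 - <<'E'
from h import *
im=[]
for c in ("side","top"):
    s=snapshot(c); im.append(s["pixels"])
    print(c,s["vertical_fov"],s["k1"],s["rvec"],s["tvec"])
    for q,z in (("viewer",0),("barrel",0),("barrel_axis",.085),("tab0",.085),("tab1",.085),("tab2",.085),("coupon",.012),("view_spot",.012),("parts_tin",0),("hex_nut",0),("hex_bolt",0),("grease_tub",0)):
        for r in place_of(c,q)[:3]: print(q,round(r["score"],2),np.round(r["pixel"]),np.round(ray(s,r["pixel"],z),3)[0])
    cv2.imwrite(f"pics/{c}0.png",cv2.resize(s["pixels"],(800,600),interpolation=cv2.INTER_CUBIC)[:,:,::-1])
print(get_obs())
E
```

```text
side 45.607892552252835 -0.09467078764383927 [ 0.0323003   2.64710067 -1.62075155] [0.55960951 0.09281043 1.61424684]
viewer 0.92 [256. 208.] [ 0.553 -0.127  0.   ]
barrel 0.9 [253. 195.] [ 0.559 -0.234  0.   ]
barrel_axis 0.8 [255. 176.] [ 0.552 -0.227  0.085]
tab0 0.43 [239. 175.] [ 0.615 -0.232  0.085]
tab0 0.41 [266. 181.] [ 0.512 -0.18   0.085]
tab0 0.32 [298. 269.] [0.46  0.377 0.085]
tab1 0.43 [239. 175.] [ 0.615 -0.232  0.085]
tab1 0.41 [266. 181.] [ 0.512 -0.18   0.085]
tab1 0.32 [298. 269.] [0.46  0.377 0.085]
tab2 0.43 [239. 175.] [ 0.615 -0.232  0.085]
tab2 0.41 [266. 181.] [ 0.512 -0.18   0.085]
tab2 0.32 [298. 269.] [0.46  0.377 0.085]
coupon 0.57 [269. 222.] [ 0.512 -0.     0.012]
coupon 0.53 [195. 207.] [ 0.778 -0.108  0.012]
coupon 0.47 [299. 177.] [ 0.358 -0.383  0.012]
parts_tin 0.57 [327. 259.] [0.344 0.208 0.   ]
hex_nut 0.74 [254. 195.] [ 0.556 -0.234  0.   ]
hex_nut 0.3 [241. 215.] [ 0.608 -0.074  0.   ]
hex_bolt 0.77 [299. 274.] [0.44  0.288 0.   ]
grease_tub 0.71 [270. 222.] [ 0.505 -0.019  0.   ]
grease_tub 0.69 [221. 267.] [0.67  0.251 0.   ]
grease_tub 0.2
[... 1209 characters left out ...]
.265 0.   ]
{'time': 1.3, 'joint_positions': array([ 1.06390641e+00,  8.71757617e-02,  1.37067042e+00,  3.18598329e-06,
        1.68359874e+00, -1.03082454e-01]), 'qvel': array([-0.00017759, -0.00088892, -0.00112391, -0.00142134,  0.00123302,
        0.00153915]), 'joint_torque': array([-4.65749126e-04, -3.40047956e+01, -3.02590120e+01,  7.17517524e-02,
        2.39368522e-02,  1.25132416e-05]), 'tool_pos': array([0.21611599, 0.50579259, 0.20553417]), 'ee_rot': array([3.14144538e+00, 1.20525921e-05, 2.73778555e+00]), 'wrist_force': array([-0.08832126,  0.85917815, -0.64521837]), 'wrist_torque': array([ 0.03786135, -0.01140125, -0.03446018]), 'finger_force': 0.0, 'width': 0.09404932254232666}
```

View pics/top0.png

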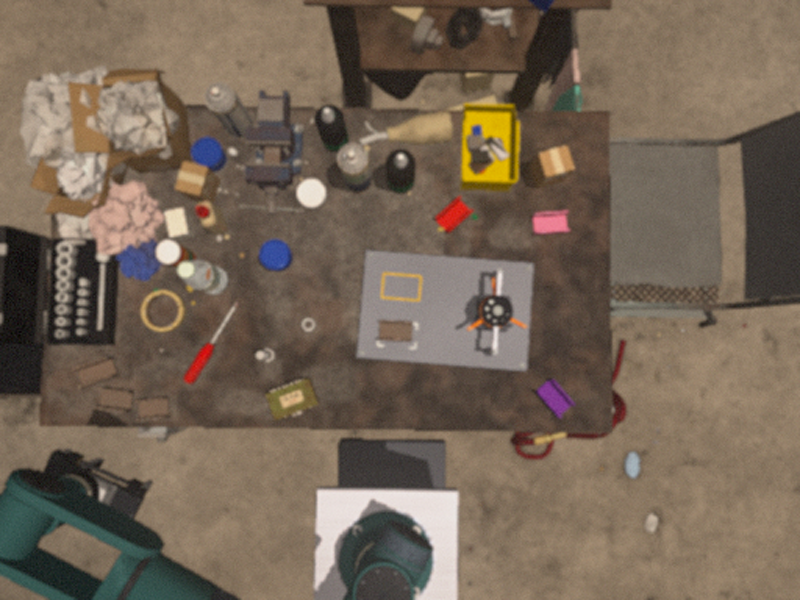

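View pics/side0.png

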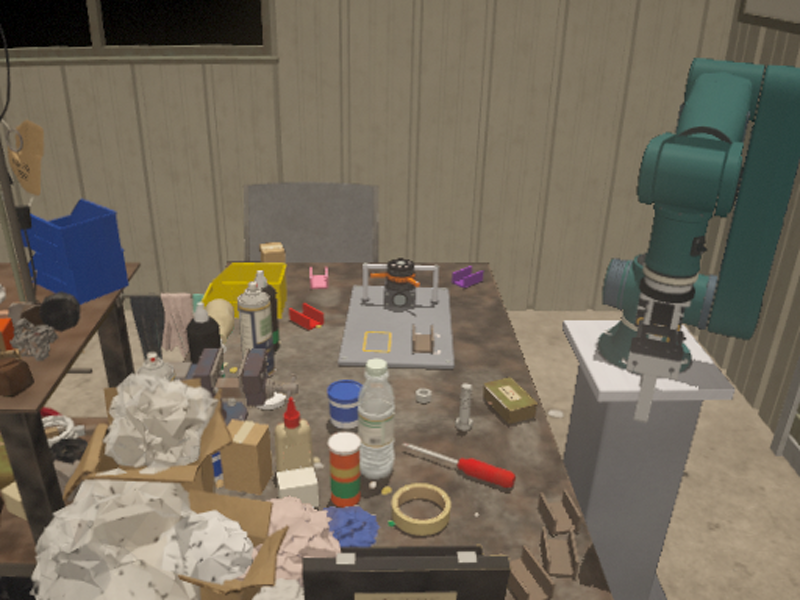

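The top view shows the grey plate at (445,310) and the yellow outline at (401,287). The brown channel near the white corner marks is at (397,330), and the barrel with its orange tabs is at (495,312). Channel-shaped candidates in the top view are:
- brown on the plate (397,330)
- red (453,215)
- pink (550,222)
- purple (555,398)
- three brown scraps off the plate, around (97,372)–(153,407)

Only the one on the plate is brown, by the white marks and on the robot's side of the outline, so that is the coupon. I'll measure next and confirm it in one crop.

```bash
python3 - <<'E'
from h import *
import bench
print([ (n,getattr(bench,n)) for n in dir(bench) if 'grip' in n.lower()])
from scipy.optimize import least_squares
s=snapshot("top"); im=s["pixels"]
m=max(masks_of("top","viewer"),key=lambda r:r["mask"].sum())["mask"]
# grey plate corners from colour
hsv=cv2.cvtColor(im,cv2.COLOR_RGB2HSV)
roi=np.zeros(m.shape,np.uint8); roi[150:245,220:350]=1
g=((hsv[:,:,1]<40)&(hsv[:,:,2]>90)&(roi>0)).astype(np.uint8)
g=cv2.morphologyEx(g,cv2.MORPH_OPEN,np.ones((3,3)))
c=max(cv2.findContours(g,cv2.RETR_EXTERNAL,cv2.CHAIN_APPROX_NONE)[0],key=cv2.contourArea)
h=cv2.convexHull(c)[:,0].astype(float)
W=ray(s,h,.012)[:,:2]; r=cv2.minAreaRect((W*1000).astype(np.float32)); print("plate",r, cv2.boxPoints(r))
y=((hsv[:,:,0]>15)&(hsv[:,:,0]<35)&(hsv[:,:,1]>110)&(hsv[:,:,2]>110)&(roi>0))
p=np.argwhere(y)[:,::-1]; W=ray(s,p,.012)[:,:2]; print("yellow",len(p),cv2.minAreaRect((W*1000).astype(np.float32)))
for r in masks_of("top","coupon"):
    p=np.argwhere(r["mask"])[:,::-1]; W=ray(s,p,.042)[:,:2]; print("coupon",r["score"],r["extent"],cv2.minAreaRect((W*1000).astype(np.float32)))
o=((hsv[:,:,0]<14)&(hsv[:,:,1]>150)&(hsv[:,:,2]>140)&(roi>0)); p=np.argwhere(o)[:,::-1]
print("orange",np.round(ray(s,p,.09)[:,:2]*1000).astype(int).tolist())
t=im[150:250,220:350]; cv2.imwrite("pics/crop1.png",cv2.resize(t,None,fx=6,fy=6,interpolation=cv2.INTER_CUBIC)[:,:,::-1])
E
```

```text
[('grip_point_offset', 0.0188)]
plate ((557.2618408203125, -127.88716125488281), (391.3284606933594, 252.75070190429688), 86.19609069824219) [[ 418.18417  -314.73633 ]
 [ 670.378    -331.50433 ]
 [ 696.3395     58.962006]
 [ 444.1457     75.73001 ]]
yellow 127 ((609.5114135742188, -25.670249938964844), (91.70952606201172, 61.425453186035156), 86.4057846069336)
coupon 0.63 [279.1, 126.4, 300.0, 146.5] ((770.1443481445312, -138.09506225585938), (45.839805603027344, 72.08139038085938), 42.623497009277344)
coupon 0.58 [241.2, 205.9, 264.1, 222.9] ((506.3546447753906, -13.52932357788086), (45.46821212768555, 73.48065948486328), 0.8095621466636658)
coupon 0.58 [340.6, 244.9, 365.3, 262.1] ((366.1921081542969, -368.91033935546875), (77.0220718383789, 49.27620315551758), 45.380393981933594)
coupon 0.58 [342.0, 134.8, 362.8, 147.6] ((757.3284301757812, -360.175048828125), (50.11749267578125, 74.50821685791016), 0.723865270614624)
orange [[622, -225], [622, -229], [618, -225], [618, -229], [615, -225], [615, -229], [611, -225], [612, -229], [608, -225], [608, -229], [605, -225], [605, -229], [601, -229], [533, -198], [533, -202], [534, -269], [534, -273], [529, -192], [529, -195], [529, -202], [530, -266], [530, -269], [530, -276], [526, -188], [526, -192], [526, -202], [527, -273], [527, -276], [527, -280], [527, -283], [522, -182], [522, -185], [522, -195], [522, -198], [524, -280], [524, -283], [524, -286], [519, -182], [519, -185], [519, -188], [519, -192], [520, -286], [520, -290], [515, -178], [515, -182], [516, -185]]
```

View pics/crop1.png

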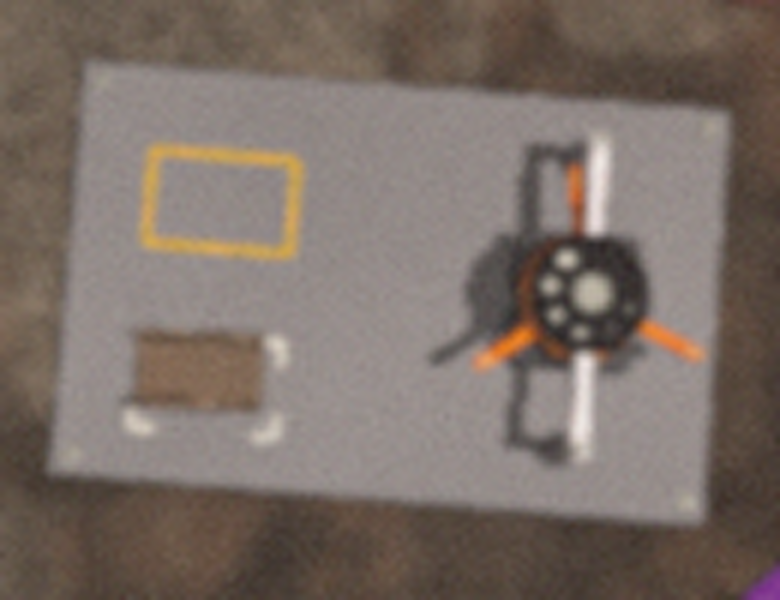

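The crop confirms the brown channel at crop pixel (200,370), inside the white corner marks, with the yellow outline at (222,202). The plate fit measures 391x253 mm with yaw −0.066, and the predicted view_spot (609,−26) mm agrees with the measured outline centre (609.5,−25.7). The coupon measures 45x73 mm, centred at (506,−13.5). I'll move above it.

{"name": "apply_moves", "arguments": {"commands": [[0,0,-0.11,0.024,-0.043,0,100],[0,0,-0.22,0.048,-0.086,0,100],[0,0,-0.33,0.072,-0.129,0,100],[0,0,-0.44,0.096,-0.172,0,100],[0,0,-0.55,0.12,-0.215,0,100]]}}

```text
time: 1.95
tool_pos: [0.3366, 0.2891, 0.2057]
ee_rot: [3.141, 0.0, 2.184]
wrist_force: [0.8, -1.3, 0.0]
width: 0.0941
finger_force: 0.0
```

{"name": "apply_moves", "arguments": {"commands": [[0,0,-0.11,0.024,-0.043,0,100],[0,0,-0.22,0.048,-0.086,0,100],[0,0,-0.33,0.072,-0.129,0,100],[0,0,-0.44,0.096,-0.172,0,100],[0,0,-0.55,0.12,-0.215,0,100]]}}

```text
time: 2.45
tool_pos: [0.4568, 0.0738, 0.2059]
ee_rot: [3.14, -0.0, 1.633]
wrist_force: [0.7, 0.4, 0.3]
width: 0.0941
finger_force: 0.0
```

{"name": "apply_moves", "arguments": {"commands": [[0,0,-0.03,0.02,-0.04,0,100],[0,0,-0.053,0.04,-0.08,0,100],[0,0,-0.053,0.05,-0.09,0,100],[0,0,-0.053,0.05,-0.09,0,100],[0,0,-0.053,0.05,-0.09,0,100]]}}

```text
time: 2.95
tool_pos: [0.5057, -0.0132, 0.2054]
ee_rot: [-3.141, -0.001, 1.586]
wrist_force: [-0.2, 0.3, -0.8]
width: 0.0937
finger_force: 0.0
```

```bash
python3 - <<'E'
from h import *
s=snapshot("wrist"); save(s,"w1")
im=s["pixels"]; hsv=cv2.cvtColor(im,cv2.COLOR_RGB2HSV)
for r in masks_of("wrist","coupon")[:3]:
    p=np.argwhere(r["mask"])[:,::-1]; W=ray(s,p,.042)[:,:2]; print("coupon",r["score"],r["extent"],cv2.minAreaRect((W*1000).astype(np.float32)))
for q,z in (("coupon",.012),("view_spot",.012),("barrel_axis",.085)):
    for r in place_of("wrist",q)[:2]: print(q,r["score"],r["pixel"],ray(s,r["pixel"],z))
y=((hsv[:,:,0]>18)&(hsv[:,:,0]<35)&(hsv[:,:,1]>130)&(hsv[:,:,2]>110))
p=np.argwhere(y)[:,::-1]; W=ray(s,p,.012)[:,:2]; print("yellow",len(p),cv2.minAreaRect((W*1000).astype(np.float32)))
E
```

```text
coupon 0.85 [398.5, 228.0, 441.8, 253.5] ((743.0327758789062, -113.84312438964844), (46.960960388183594, 52.91013717651367), 41.147003173828125)
coupon 0.63 [240.4, 144.9, 277.8, 203.7] ((506.0707702636719, -12.23974609375), (77.89746856689453, 45.63032913208008), 87.69635772705078)
coupon 0.56 [174.6, 345.1, 190.7, 351.5] ((385.1437683105469, -302.0498962402344), (27.084434509277344, 15.025289535522461), 2.529808521270752)
coupon 0.92 [255.9, 173.8] [[ 0.50231154 -0.01546607  0.012     ]]
coupon 0.74 [421.3, 249.8] [[ 0.76682338 -0.13462087  0.012     ]]
view_spot 0.84 [330.6, 178.0] [[ 0.60992897 -0.02007547  0.012     ]]
barrel_axis 0.75 [284.6, 336.7] [[ 0.54571103 -0.23278762  0.085     ]]
yellow 624 ((558.8992919921875, -154.76744079589844), (730.4480590820312, 332.39654541015625), 12.48463249206543)
```

View pics/w1.png

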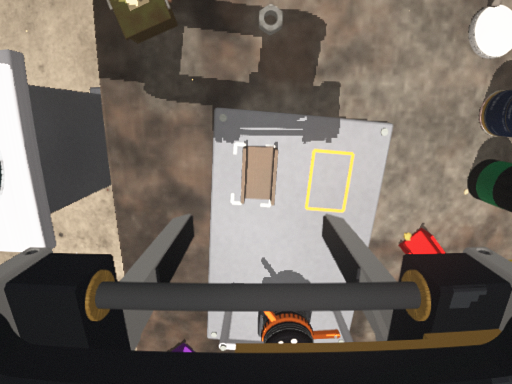

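The wrist view shows the coupon at (258,173), the outline at (330,180) and the barrel at (287,330). The wrist-camera coupon position (506,−12) agrees with the top camera. I'll turn to the viewer's x direction and lower around its 46 mm width.

{"name": "apply_moves", "arguments": {"commands": [[0,0,-0.08,0,0.001,-0.045,100],[0,0,-0.08,0,0.001,-0.09,100],[0,0,-0.08,0,0.001,-0.135,100],[0,0,-0.08,0,0.001,-0.165,100],[0,0,-0.08,0,0.001,-0.18,100]]}}

```text
time: 3.7
tool_pos: [0.5033, -0.012, 0.0219]
ee_rot: [-3.136, -0.001, 1.506]
wrist_force: [0.5, -0.1, 0.2]
width: 0.0938
finger_force: 0.0
```

{"name": "apply_moves", "arguments": {"commands": [[0,0,0,0,0,-0.004,100],[0,0,0,0,0,-0.007,100],[0,0,0,0,0,-0.007,75],[0,0,0,0,0,-0.007,60],[0,0,0,0,0,-0.007,55]]}}

```text
time: 4.2
tool_pos: [0.5071, -0.0133, 0.0198]
ee_rot: [3.139, 0.0, 1.505]
wrist_force: [-0.2, -0.2, -0.4]
width: 0.0732
finger_force: 0.0
```

{"name": "apply_moves", "arguments": {"commands": [[0,0,0,0,0,0,50],[0,0,0,0,0,0,46],[0,0,0,0,0,0,44],[0,0,0,0,0,0,42],[0,0,0,0,0,0,40]]}}

```text
time: 4.7
tool_pos: [0.5063, -0.0133, 0.0187]
ee_rot: [3.141, 0.0, 1.505]
wrist_force: [0.7, -0.5, 0.8]
width: 0.0456
finger_force: 29.9
```

{"name": "apply_moves", "arguments": {"commands": [[0,0,0,0,0,0,38],[0,0,0,0,0,0,36],[0,0,0,0,0,0,34],[0,0,0,0,0,0,34],[0,0,0,0,0,0,34]]}}

```text
time: 5.2
tool_pos: [0.5063, -0.0133, 0.0186]
ee_rot: [3.141, 0.0, 1.505]
wrist_force: [0.2, 0.1, 1.3]
width: 0.0457
finger_force: 29.9
```

Gripped at 45.7 mm width. I'll slide it slowly to the outline.

{"name": "apply_moves", "arguments": {"commands": [[0,0,0,0.008,-0.001,0,34],[0,0,0,0.018,-0.002,0,34],[0,0,0,0.03,-0.004,0,34],[0,0,0,0.042,-0.005,0,34],[0,0,0,0.054,-0.007,0,34]]}}

```text
time: 5.7
tool_pos: [0.5611, -0.0202, 0.0186]
ee_rot: [-3.141, -0.0, 1.505]
wrist_force: [-3.9, 0.3, 6.4]
width: 0.046
finger_force: 29.9
```

{"name": "apply_moves", "arguments": {"commands": [[0,0,0,0.012,-0.002,0,34],[0,0,0,0.024,-0.003,0,34],[0,0,0,0.036,-0.005,0,34],[0,0,0,0.045,-0.006,0,34],[0,0,0,0.049,-0.006,0,34]]}}

```text
time: 6.2
tool_pos: [0.6102, -0.0266, 0.0186]
ee_rot: [-3.141, 0.0, 1.505]
wrist_force: [-4.5, -0.1, 5.9]
width: 0.0456
finger_force: 29.9
```

{"name": "apply_moves", "arguments": {"commands": [[0,0,0,0,0,0,34],[0,0,0,0,0,0,34],[0,0,0,0,0,0,40],[0,0,0,0,0,0,55],[0,0,0,0,0,0,65]]}}

```text
time: 6.7
tool_pos: [0.6085, -0.026, 0.0176]
ee_rot: [-3.14, -0.0, 1.505]
wrist_force: [-0.2, 0.5, 0.0]
width: 0.0564
finger_force: 0.0
```

```bash
python3 - <<'E'
from h import *
s=snapshot("wrist"); save(s,"w2"); print(get_obs()["width"],get_obs()["tool_pos"])
im=s["pixels"]; hsv=cv2.cvtColor(im,cv2.COLOR_RGB2HSV)
for r in masks_of("wrist","coupon")[:3]:
    p=np.argwhere(r["mask"])[:,::-1]; W=ray(s,p,.042)[:,:2]; print("coupon",r["score"],r["extent"],cv2.minAreaRect((W*1000).astype(np.float32)))
E
```

```text
0.059316705936670246 [ 0.60840397 -0.02601608  0.01758976]
coupon 0.81 [221.3, 173.7, 298.5, 282.3] ((609.9758911132812, -19.571548461914062), (74.42171478271484, 46.79361343383789), 87.91796875)
```

View pics/w2.png

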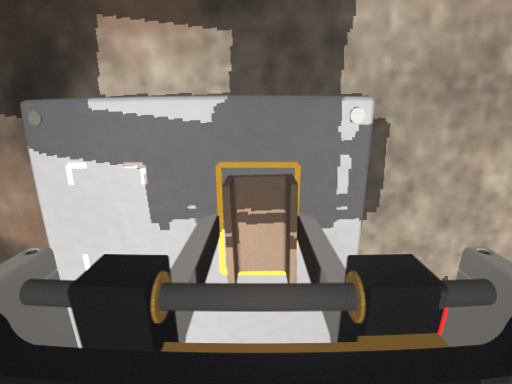

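The wrist view shows the coupon at (260,230) inside the outline, which spans (218–300, 163–275). I'll lift off and check the centring from above.

{"name": "apply_moves", "arguments": {"commands": [[0,0,0,0,0,0,75],[0,0,0,0,0,0.02,80],[0,0,0,0,0,0.06,80],[0,0,0,0,0,0.11,60],[0,0,0,0,0,0.16,40]]}}

```text
time: 7.3
tool_pos: [0.6083, -0.0261, 0.1793]
ee_rot: [-3.14, -0.0, 1.505]
wrist_force: [0.8, 0.6, -0.1]
width: 0.0626
finger_force: 0.0
```

{"name": "apply_moves", "arguments": {"commands": [[0,0,0,0,-0.02,0.03,20],[0,0,0,0,-0.04,0.03,0],[0,0,0,0,-0.06,0.03,0],[0,0,0,0,-0.06,0.03,0],[0,0,0,0,-0.06,0.03,0]]}}

```text
time: 7.8
tool_pos: [0.6088, -0.0859, 0.208]
ee_rot: [-3.141, -0.001, 1.504]
wrist_force: [-0.4, 1.0, -1.1]
width: 0.0228
finger_force: 0.0
```

```bash
python3 - <<'E'
from h import *
s=snapshot("wrist"); print(get_obs()["tool_pos"])
im=s["pixels"]
spot=np.array([.6093,-.0258])
for r in masks_of("wrist","coupon")[:3]:
    p=np.argwhere(r["mask"])[:,::-1]; W=ray(s,p,.042)[:,:2]; print("coupon",r["score"],r["extent"],cv2.minAreaRect((W*1000).astype(np.float32)))
# overlays: predicted outline, target coupon top, tabs for q, barrel
th=-.066; R=lambda a:np.array([[np.cos(a),-np.sin(a)],[np.sin(a),np.cos(a)]])
def poly(c,w,h,z,col):
    q=np.array([[w,h],[w,-h],[-w,-h],[-w,h]])/2@R(th).T+c
    pp=proj(s,np.c_[q,np.full(4,z)]); cv2.polylines(im,[np.round(pp).astype(int)],True,col,1)
cv2.imwrite("pics/w3raw.png",im[:,:,::-1])
im=im.copy(); poly(spot,.056,.086,.012,(0,255,0)); poly(spot,.046,.075,.042,(0,255,255))
ax=np.array([.5504,-.2327])
for k in range(3):
    a=th+.12+k*2*np.pi/3; u=np.array([np.cos(a),np.sin(a)]); pp=proj(s,[[*(ax+.036*u),.09],[*(ax+.074*u),.09]])
    cv2.line(im,*[tuple(int(v) for v in np.round(x)) for x in pp],(0,255,0),1)
pp=proj(s,[[*(ax+.035*np.array([np.cos(t),np.sin(t)])),.116] for t in np.linspace(0,6.28,40)])
cv2.polylines(im,[np.round(pp).astype(int)],True,(0,255,255),1)
cv2.imwrite("pics/w3.png",cv2.resize(im,(800,600),interpolation=cv2.INTER_CUBIC)[:,:,::-1])
E
```

```text
[ 0.60886708 -0.08543275  0.20791253]
coupon 0.64 [113.1, 322.6, 134.4, 342.7] ((376.5522155761719, -336.8204650878906), (50.8678092956543, 27.512954711914062), 42.32571029663086)
coupon 0.58 [344.6, 174.1, 405.5, 232.0] ((764.9738159179688, -133.89955139160156), (45.54783630371094, 84.40495300292969), 42.80405807495117)
```

View pics/w3.png

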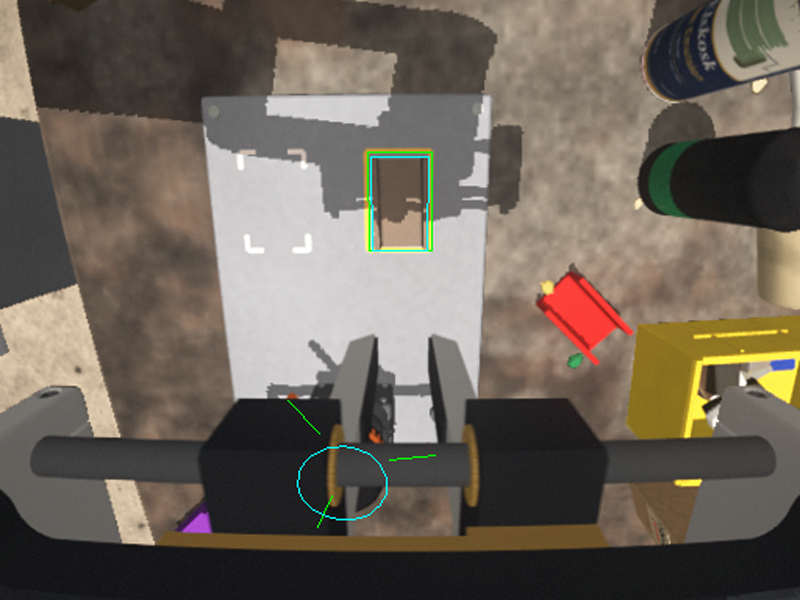

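The green and cyan target overlays, around (400,200), coincide with the real outline and coupon rims, so placement is within about 2 mm and square. The overlays of the ring are hidden behind the gripper. Next is the ring, using shut fingers held radially at 63 mm radius on the far side (−y sector). I'll push tab2 first, then tab1.

{"name": "apply_moves", "arguments": {"commands": [[0,0,-0.146,-0.007,-0.0126,0,0],[0,0,-0.292,-0.014,-0.0252,0,0],[0,0,-0.438,-0.021,-0.0378,0,0],[0,0,-0.584,-0.028,-0.0504,0,0],[0,0,-0.73,-0.035,-0.063,0,0]]}}

```text
time: 8.4
tool_pos: [0.5739, -0.1484, 0.2082]
ee_rot: [-3.141, -0.0, 0.77]
wrist_force: [0.4, -0.7, -0.5]
width: 0.0003
finger_force: 0.0
```

{"name": "apply_moves", "arguments": {"commands": [[0,0,-0.146,-0.007,-0.0126,0,0],[0,0,-0.292,-0.014,-0.0252,0,0],[0,0,-0.438,-0.021,-0.0378,0,0],[0,0,-0.584,-0.028,-0.0504,0,0],[0,0,-0.73,-0.035,-0.063,0,0]]}}

```text
time: 8.9
tool_pos: [0.539, -0.2115, 0.2083]
ee_rot: [-3.141, 0.0, 0.04]
wrist_force: [1.1, -0.0, 0.5]
width: 0.0004
finger_force: 0.0
```

{"name": "apply_moves", "arguments": {"commands": [[0,0,-0.146,-0.007,-0.0126,0,0],[0,0,-0.292,-0.014,-0.0252,0,0],[0,0,-0.438,-0.021,-0.0378,0,0],[0,0,-0.584,-0.028,-0.0504,0,0],[0,0,-0.73,-0.035,-0.063,0,0]]}}

```text
time: 9.4
tool_pos: [0.5042, -0.2745, 0.2083]
ee_rot: [-3.141, 0.001, -0.69]
wrist_force: [0.1, 0.2, -0.4]
width: 0.0002
finger_force: 0.0
```

```bash
python3 - <<'E'
from h import *
o=get_obs(); print(o["tool_pos"],o["ee_rot"],o["joint_positions"],o["width"])
ims=[]
for c,w in (("wrist",None),("side",(215,140,90,70))):
    s=snapshot(c); im=s["pixels"].copy()
    ax=np.array([.5504,-.2327]); th=-.066
    for k in range(3):
        a=th+.12+k*2*np.pi/3; u=np.array([np.cos(a),np.sin(a)]); pp=proj(s,[[*(ax+.036*u),.09],[*(ax+.074*u),.09]])
        cv2.line(im,*[tuple(int(v) for v in np.round(x)) for x in pp],(0,255,0),1)
    pp=proj(s,[[*(ax+.035*np.array([np.cos(t),np.sin(t)])),.116] for t in np.linspace(0,6.28,40)])
    cv2.polylines(im,[np.round(pp).astype(int)],True,(0,255,255),1)
    if w: im=cv2.resize(im[w[1]:w[1]+w[3],w[0]:w[0]+w[2]],(288*90//70*1,288),interpolation=cv2.INTER_CUBIC)
    else: im=cv2.resize(im,(384,288))
    ims.append(im)
cv2.imwrite("pics/w4.png",np.hstack(ims)[:,:,::-1])
E
```

```text
[ 0.50419709 -0.27448013  0.20826419] [-3.14132313e+00  5.85726601e-04 -6.89632677e-01] [-5.97479173e-01  1.40886350e-01  1.30618897e+00  3.24780754e-04
  1.69507576e+00  1.66299008e+00] 0.00019012697962745401
```

View pics/w4.png

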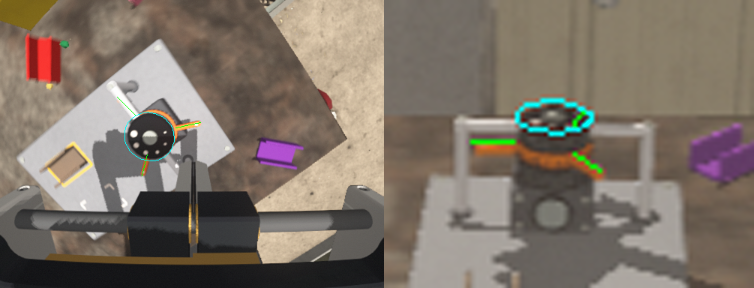

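The barrel overlay sits on the ring in both views: wrist (150,137) and side (555,117). The tab lines match the orange tabs too, with q about 0.12. I'll lower behind tab2 and, at the same time, work out the arc rows.

{"name": "apply_moves", "arguments": {"commands": [[0,0,-0.1,0,0,-0.04,0],[0,0,-0.148,0,0,-0.075,0],[0,0,-0.148,0,0,-0.105,0],[0,0,-0.148,0,0,-0.125,0],[0,0,-0.148,0,0,-0.133,0]]}}

```text
time: 10.0
tool_pos: [0.5031, -0.2728, 0.0724]
ee_rot: [3.141, 0.006, -0.829]
wrist_force: [0.5, 0.3, 0.8]
width: 0.0001
finger_force: 0.0
```

```bash
cat > arc.py <<'E'
import numpy as np,sys
a0,a1,st=map(float,sys.argv[1:4]); r=.063   # world deg
n=int(np.ceil((a1-a0)/st)); a=a0
while a<a1-1e-6:
    k=np.radians(a+st*np.arange(1,6)); b=np.radians(a)
    print(a,"->",a+5*st,[[0,0,round(x-b,3),round(r*(np.cos(x)-np.cos(b)),4),round(r*(np.sin(x)-np.sin(b)),4),0,0] for x in k]); a+=5*st
E
python3 arc.py 222 331 4
python3 - <<'E'
from bench import *
o=get_obs(); print(o["tool_pos"],o["ee_rot"],o["wrist_force"])
E
```

```text
222.0 -> 242.0 [[0, 0, np.float64(0.07), np.float64(0.0031), np.float64(-0.0032), 0, 0], [0, 0, np.float64(0.14), np.float64(0.0063), np.float64(-0.0061), 0, 0], [0, 0, np.float64(0.209), np.float64(0.0098), np.float64(-0.0088), 0, 0], [0, 0, np.float64(0.279), np.float64(0.0134), np.float64(-0.0113), 0, 0], [0, 0, np.float64(0.349), np.float64(0.0172), np.float64(-0.0135), 0, 0]]
242.0 -> 262.0 [[0, 0, np.float64(0.07), np.float64(0.004), np.float64(-0.0019), 0, 0], [0, 0, np.float64(0.14), np.float64(0.008), np.float64(-0.0036), 0, 0], [0, 0, np.float64(0.209), np.float64(0.0122), np.float64(-0.0049), 0, 0], [0, 0, np.float64(0.279), np.float64(0.0165), np.float64(-0.006), 0, 0], [0, 0, np.float64(0.349), np.float64(0.0208), np.float64(-0.0068), 0, 0]]
262.0 -> 282.0 [[0, 0, np.float64(0.07), np.float64(0.0044), np.float64(-0.0005), 0, 0], [0, 0, np.float64(0.14), np.float64(0.0088), np.float64(-0.0006), 0, 0], [0, 0, np.float64(0.209), np.float64(0.0132), np.float64(-0.0005), 0, 0], [0, 0, np.float64(0.279), np.float64(0.0175), np.float64(-0.0), 0, 0], [0, 0, np.float64(0.349), np
[... 590 characters left out ...]
np.float64(0.209), np.float64(0.0104), np.float64(0.0081), 0, 0], [0, 0, np.float64(0.279), np.float64(0.0134), np.float64(0.0113), 0, 0], [0, 0, np.float64(0.349), np.float64(0.0163), np.float64(0.0146), 0, 0]]
322.0 -> 342.0 [[0, 0, np.float64(0.07), np.float64(0.0026), np.float64(0.0036), 0, 0], [0, 0, np.float64(0.14), np.float64(0.0049), np.float64(0.0073), 0, 0], [0, 0, np.float64(0.209), np.float64(0.007), np.float64(0.0112), 0, 0], [0, 0, np.float64(0.279), np.float64(0.0088), np.float64(0.0152), 0, 0], [0, 0, np.float64(0.349), np.float64(0.0103), np.float64(0.0193), 0, 0]]
[ 0.50313389 -0.27282147  0.07239842] [ 3.14083946  0.0055158  -0.8290218 ] [0.45846611 0.25150882 0.79654819]
```

{"name": "apply_moves", "arguments": {"commands": [[0,0,0.07,0.0031,-0.0032,0,0],[0,0,0.14,0.0063,-0.0061,0,0],[0,0,0.209,0.0098,-0.0088,0,0],[0,0,0.279,0.0134,-0.0113,0,0],[0,0,0.349,0.0172,-0.0135,0,0]]}}

```text
time: 10.5
tool_pos: [0.52, -0.2867, 0.0751]
ee_rot: [-3.141, 0.006, -0.478]
wrist_force: [-4.0, 2.3, -0.1]
width: 0.0005
finger_force: 2.3
```

```bash
cat > st.py <<'E'
from h import *
o=get_obs(); p=o["tool_pos"]-np.array([.5504,-.2327,0]); a=np.degrees(np.arctan2(p[1],p[0]))%360; u=np.radians(a)
F=o["wrist_force"]; print("t",o["time"],"ang",round(a,2),"r",round(np.hypot(*p[:2]),4),"z",o["tool_pos"][2],"Ft",F[1]*np.cos(u)-F[0]*np.sin(u),"Fr",F[0]*np.cos(u)+F[1]*np.sin(u),"Fz",F[2],"closing",np.degrees(o["ee_rot"][2])-90+360,"q~",a+10.5+3.8-240)
E
python3 st.py
```

```text
t 10.5 ang 240.65 r 0.0619 z 0.07509459864768864 Ft -4.594719846412082 Fr -0.056198957603661226 Fz -0.12636821354942507 closing 242.619857689263 q~ 14.9450070208581
```

Contact shows 4.6 N purely tangential, so tab2 is turning. I'll continue.

{"name": "apply_moves", "arguments": {"commands": [[0,0,0.07,0.004,-0.0019,0,0],[0,0,0.14,0.008,-0.0036,0,0],[0,0,0.209,0.0122,-0.0049,0,0],[0,0,0.279,0.0165,-0.006,0,0],[0,0,0.349,0.0208,-0.0068,0,0]]}}

```text
time: 11.0
tool_pos: [0.5407, -0.2937, 0.0751]
ee_rot: [-3.14, 0.005, -0.129]
wrist_force: [-5.0, 2.0, -0.8]
width: 0.0004
finger_force: 2.2
```

{"name": "apply_moves", "arguments": {"commands": [[0,0,0.07,0.0044,-0.0005,0,0],[0,0,0.14,0.0088,-0.0006,0,0],[0,0,0.209,0.0132,-0.0005,0,0],[0,0,0.279,0.0175,0,0,0],[0,0,0.349,0.0219,0.0008,0,0]]}}

```text
time: 11.5
tool_pos: [0.5623, -0.2932, 0.0751]
ee_rot: [-3.138, 0.005, 0.22]
wrist_force: [-5.9, 1.4, -0.4]
width: 0.0007
finger_force: 2.2
```

```bash
python3 st.py
```

```text
t 11.5 ang 281.09 r 0.0617 z 0.07508117401442463 Ft -5.553334944609492 Fr -2.511993149808746 Fz -0.3585151712462977 closing 282.59509887283724 q~ 55.39049113741146
```

{"name": "apply_moves", "arguments": {"commands": [[0,0,0.07,0.0043,0.0011,0,0],[0,0,0.14,0.0084,0.0024,0,0],[0,0,0.209,0.0125,0.0041,0,0],[0,0,0.279,0.0165,0.006,0,0],[0,0,0.349,0.0203,0.0082,0,0]]}}

```text
time: 12.0
tool_pos: [0.5825, -0.2858, 0.0751]
ee_rot: [-3.138, 0.005, 0.568]
wrist_force: [-4.7, -1.5, -1.7]
width: 0.0005
finger_force: 2.2
```

{"name": "apply_moves", "arguments": {"commands": [[0,0,0.07,0.0036,0.0025,0,0],[0,0,0.14,0.0071,0.0052,0,0],[0,0,0.209,0.0104,0.0081,0,0],[0,0,0.279,0.0134,0.0113,0,0],[0,0,0.349,0.0163,0.0146,0,0]]}}

```text
time: 12.5
tool_pos: [0.599, -0.2721, 0.0752]
ee_rot: [-3.139, 0.004, 0.917]
wrist_force: [-4.5, -2.9, -1.2]
width: 0.0004
finger_force: 2.2
```

{"name": "apply_moves", "arguments": {"commands": [[0,0,0.04,0.0015,0.002,0,0],[0,0,0.08,0.003,0.004,0,0],[0,0,0.12,0.0043,0.0061,0,0],[0,0,0.15,0.0052,0.0078,0,0],[0,0,0.157,0.0054,0.0083,0,0]]}}

```text
time: 13.0
tool_pos: [0.6055, -0.2638, 0.0755]
ee_rot: [-3.141, 0.002, 1.071]
wrist_force: [-2.9, -2.4, -0.7]
width: 0.0007
finger_force: 2.0
```

```bash
python3 st.py
```

```text
t 13.0 ang 330.56 r 0.0633 z 0.07549930678714466 Ft -3.5415483443850486 Fr -1.3711274988940096 Fz -0.7167625829185545 closing 331.3451518706503 q~ 104.85905960244759
```

{"name": "apply_moves", "arguments": {"commands": [[0,0,0,-0.0015,-0.0026,0,0],[0,0,0,-0.0025,-0.0044,0.005,0],[0,0,0,-0.0025,-0.0044,0.035,0],[0,0,0,-0.0025,-0.0044,0.065,0],[0,0,0,-0.0025,-0.0044,0.095,0]]}}

```text
time: 13.5
tool_pos: [0.6044, -0.2675, 0.1728]
ee_rot: [3.139, -0.002, 1.069]
wrist_force: [0.5, 0.1, 0.1]
width: 0.0002
finger_force: 0.0
```

{"name": "apply_moves", "arguments": {"commands": [[0,0,-0.146,-0.0074,0.0006,0,0],[0,0,-0.292,-0.0148,0.0012,0,0],[0,0,-0.438,-0.0222,0.0018,0,0],[0,0,-0.584,-0.0296,0.0024,0,0],[0,0,-0.73,-0.037,0.003,0,0]]}}

```text
time: 14.0
tool_pos: [0.5673, -0.2646, 0.172]
ee_rot: [3.14, -0.003, 0.333]
wrist_force: [0.6, 0.7, 0.4]
width: 0.0006
finger_force: 0.0
```

{"name": "apply_moves", "arguments": {"commands": [[0,0,-0.146,-0.0074,0.0006,0,0],[0,0,-0.292,-0.0148,0.0012,0,0],[0,0,-0.438,-0.0222,0.0018,0,0],[0,0,-0.584,-0.0296,0.0024,0,0],[0,0,-0.73,-0.037,0.003,0,0]]}}

```text
time: 14.5
tool_pos: [0.5303, -0.2616, 0.172]
ee_rot: [-3.14, -0.003, -0.397]
wrist_force: [0.7, -0.6, -0.5]
width: 0.0005
finger_force: 0.0
```

{"name": "apply_moves", "arguments": {"commands": [[0,0,-0.146,-0.0074,0.0006,0,0],[0,0,-0.292,-0.0148,0.0012,0,0],[0,0,-0.438,-0.0222,0.0018,0,0],[0,0,-0.584,-0.0296,0.0024,0,0],[0,0,-0.73,-0.037,0.003,0,0]]}}

```text
time: 15.0
tool_pos: [0.4933, -0.2587, 0.172]
ee_rot: [-3.139, -0.002, -1.127]
wrist_force: [-1.3, 0.1, 0.3]
width: 0.0006
finger_force: 0.0
```

```bash
python3 st.py; python3 - <<'E'
from h import *
o=get_obs(); print(o["tool_pos"],o["ee_rot"],o["joint_positions"])
ims=[]
ax=np.array([.5504,-.2327]); th=-.066
for c,w in (("wrist",(50,60,300,220)),("top",(290,160,55,60))):
    s=snapshot(c); im=s["pixels"].copy()
    for k in range(3):
        a=th+np.radians(105)+k*2*np.pi/3; u=np.array([np.cos(a),np.sin(a)]); pp=proj(s,[[*(ax+.05*u),.09],[*(ax+.08*u),.09]])
        cv2.line(im,*[tuple(int(v) for v in np.round(x)) for x in pp],(0,255,0),1)
    x,y,ww,hh=w; ims.append(cv2.resize(im[y:y+hh,x:x+ww],(400,int(400*hh/ww)),interpolation=cv2.INTER_CUBIC))
    for r in place_of(c,"tab0")[:4]:
        P=ray(s,r["pixel"],.085)[0][:2]-ax; print(c,r["score"],np.round(r["pixel"]),np.degrees(np.arctan2(P[1],P[0])+.066)%360,np.hypot(*P))
H=max(i.shape[0] for i in ims)
cv2.imwrite("pics/w5.png",np.hstack([np.pad(i,((0,H-i.shape[0]),(0,0),(0,0))) for i in ims])[:,:,::-1])
E
```

```text
t 15.0 ang 204.49 r 0.0627 z 0.1719906899110076 Ft -0.6242062392436886 Fr 1.116516581495883 Fz 0.27497506245612957 closing 205.44988680938695 q~ -21.207207426387896
[ 0.49334013 -0.25869501  0.17199069] [-3.13856832e+00 -1.73776813e-03 -1.12661201e+00] [-5.85812915e-01  1.09211286e-01  1.41298720e+00  1.69988181e-03
  1.61634732e+00  2.11167278e+00]
wrist 0.92 [141. 147.] 348.5633682051879 0.071254851339913
wrist 0.74 [260. 172.] 226.792886124739 0.06911938773668704
wrist 0.62 [187. 252.] 106.10543795266759 0.07157688303000995
wrist 0.16 [121. 279.] 76.7890648013847 0.14354704138518612
top 0.45 [298. 205.] 111.95900229704405 0.06944874824468067
top 0.43 [327. 180.] 336.21266141138085 0.0759861169979342
```

View pics/w5.png

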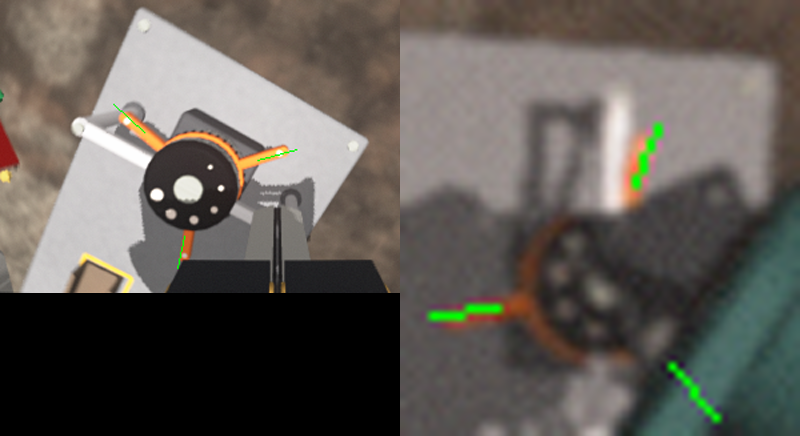

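The wrist crop shows tab1 at (280,153) and tab2 at (135,125) of the panel, with the finger clear behind tab1 and clear of the arm. The network tab angles give q≈107°. I'll lower and push tab1.

{"name": "apply_moves", "arguments": {"commands": [[0,0,0,0,0,-0.035,0],[0,0,0,0,0,-0.065,0],[0,0,0,0,0,-0.085,0],[0,0,0,0,0,-0.097,0],[0,0,0,0,0,-0.097,0]]}}

```text
time: 15.7
tool_pos: [0.4919, -0.2583, 0.0717]
ee_rot: [3.14, 0.003, -1.12]
wrist_force: [0.7, -0.6, 0.3]
width: 0.0005
finger_force: 0.0
```

```bash
python3 st.py; sed -i 's/round(\(x-b\),3)/float(round(x-b,3))/' arc.py; python3 arc.py 204.5 264 4 | sed 's/np.float64(\([-0-9.e]*\))/\1/g';python3 arc.py 264.5 274 2 | sed 's/np.float64(\([-0-9.e]*\))/\1/g';
```

```text
t 15.7 ang 203.61 r 0.0638 z 0.07168894553090166 Ft 0.8434860829052135 Fr -0.3764389335223961 Fz 0.3130782980197423 closing 205.84429503043756 q~ -22.094635578920446
204.5 -> 224.5 [[0, 0, 0.07, 0.002, -0.0039, 0, 0], [0, 0, 0.14, 0.0042, -0.0077, 0, 0], [0, 0, 0.209, 0.0067, -0.0113, 0, 0], [0, 0, 0.279, 0.0094, -0.0148, 0, 0], [0, 0, 0.349, 0.0124, -0.018, 0, 0]]
224.5 -> 244.5 [[0, 0, 0.07, 0.0032, -0.003, 0, 0], [0, 0, 0.14, 0.0066, -0.0058, 0, 0], [0, 0, 0.209, 0.0102, -0.0084, 0, 0], [0, 0, 0.279, 0.0139, -0.0107, 0, 0], [0, 0, 0.349, 0.0178, -0.0127, 0, 0]]
244.5 -> 264.5 [[0, 0, 0.07, 0.004, -0.0018, 0, 0], [0, 0, 0.14, 0.0082, -0.0032, 0, 0], [0, 0, 0.209, 0.0124, -0.0044, 0, 0], [0, 0, 0.279, 0.0167, -0.0053, 0, 0], [0, 0, 0.349, 0.0211, -0.0058, 0, 0]]
264.5 -> 274.5 [[0, 0, 0.035, 0.0022, -0.0002, 0, 0], [0, 0, 0.07, 0.0044, -0.0003, 0, 0], [0, 0, 0.105, 0.0066, -0.0003, 0, 0], [0, 0, 0.14, 0.0088, -0.0002, 0, 0], [0, 0, 0.175, 0.011, -0.0001, 0, 0]]
```

{"name": "apply_moves", "arguments": {"commands": [[0,0,0.07,0.002,-0.0039,0,0],[0,0,0.14,0.0042,-0.0077,0,0],[0,0,0.209,0.0067,-0.0113,0,0],[0,0,0.279,0.0094,-0.0148,0,0],[0,0,0.349,0.0124,-0.018,0,0]]}}

```text
time: 16.2
tool_pos: [0.5044, -0.2757, 0.0742]
ee_rot: [-3.141, 0.004, -0.768]
wrist_force: [-2.9, 3.2, -0.4]
width: 0.0004
finger_force: 2.2
```

{"name": "apply_moves", "arguments": {"commands": [[0,0,0.07,0.0032,-0.003,0,0],[0,0,0.14,0.0066,-0.0058,0,0],[0,0,0.209,0.0102,-0.0084,0,0],[0,0,0.279,0.0139,-0.0107,0,0],[0,0,0.349,0.0178,-0.0127,0,0]]}}

```text
time: 16.7
tool_pos: [0.5219, -0.2886, 0.0742]
ee_rot: [-3.14, 0.004, -0.419]
wrist_force: [-4.0, 2.8, -1.0]
width: 0.0003
finger_force: 2.2
```

{"name": "apply_moves", "arguments": {"commands": [[0,0,0.07,0.004,-0.0018,0,0],[0,0,0.14,0.0082,-0.0032,0,0],[0,0,0.209,0.0124,-0.0044,0,0],[0,0,0.279,0.0167,-0.0053,0,0],[0,0,0.349,0.0211,-0.0058,0,0]]}}

```text
time: 17.2
tool_pos: [0.5427, -0.2948, 0.0742]
ee_rot: [-3.14, 0.004, -0.07]
wrist_force: [-5.1, 1.9, 0.0]
width: 0.0007
finger_force: 2.2
```

{"name": "apply_moves", "arguments": {"commands": [[0,0,0.035,0.0022,-0.0002,0,0],[0,0,0.07,0.0044,-0.0003,0,0],[0,0,0.105,0.0066,-0.0003,0,0],[0,0,0.14,0.0088,-0.0002,0,0],[0,0,0.175,0.011,-0.0001,0,0]]}}

```text
time: 17.7
tool_pos: [0.5535, -0.2952, 0.0742]
ee_rot: [-3.14, 0.003, 0.103]
wrist_force: [-4.7, 2.3, -0.7]
width: 0.0004
finger_force: 2.1
```

```bash
python3 st.py; python3 - <<'E'
from h import *
s=snapshot("wrist"); ax=np.array([.5504,-.2327])
for r in place_of("wrist","tab0")[:4]:
    P=ray(s,r["pixel"],.085)[0][:2]-ax; print(r["score"],np.round(r["pixel"]),(np.degrees(np.arctan2(P[1],P[0])+.066))%120+120,np.hypot(*P))
E
python3 arc.py 274.5 290 0.7| sed 's/np.float64(\([-0-9.e]*\))/\1/g'
```

```text
t 17.7 ang 272.87 r 0.0625 z 0.07420414343842865 Ft -4.58822111521082 Fr -2.5182220939204156 Fz -0.738328731054428 closing 275.9256807794892 q~ 47.167195492288556
0.59 [264. 210.] 169.99007235201606 0.06758716623703857
0.59 [ 84. 149.] 172.3053437859283 0.0734070124375687
274.5 -> 278.0 [[0, 0, 0.012, 0.0008, 0.0001, 0, 0], [0, 0, 0.024, 0.0015, 0.0001, 0, 0], [0, 0, 0.037, 0.0023, 0.0002, 0, 0], [0, 0, 0.049, 0.0031, 0.0003, 0, 0], [0, 0, 0.061, 0.0038, 0.0004, 0, 0]]
278.0 -> 281.5 [[0, 0, 0.012, 0.0008, 0.0001, 0, 0], [0, 0, 0.024, 0.0015, 0.0002, 0, 0], [0, 0, 0.037, 0.0023, 0.0004, 0, 0], [0, 0, 0.049, 0.003, 0.0005, 0, 0], [0, 0, 0.061, 0.0038, 0.0007, 0, 0]]
281.5 -> 285.0 [[0, 0, 0.012, 0.0008, 0.0002, 0, 0], [0, 0, 0.024, 0.0015, 0.0003, 0, 0], [0, 0, 0.037, 0.0023, 0.0005, 0, 0], [0, 0, 0.049, 0.003, 0.0007, 0, 0], [0, 0, 0.061, 0.0037, 0.0009, 0, 0]]
285.0 -> 288.5 [[0, 0, 0.012, 0.0007, 0.0002, 0, 0], [0, 0, 0.024, 0.0015, 0.0004, 0, 0], [0, 0, 0.037, 0.0022, 0.0006, 0, 0], [0, 0, 0.049, 0.003, 0.0009, 0, 0], [0, 0, 0.061, 0.0037, 0.0011, 0, 0]]
288.5 -> 292.0 [[0, 0, 0.012, 0.0007, 0.0002, 0, 0], [0, 0, 0.024, 0.0015, 0.0005, 0, 0], [0, 0, 0.037, 0.0022, 0.0008, 0, 0], [0, 0, 0.049, 0.0029, 0.001, 0, 0], [0, 0, 0.061, 0.0036, 0.0013, 0, 0]]
```

q≈170°. Now gentle steps, checking the force each time.

{"name": "apply_moves", "arguments": {"commands": [[0,0,0.012,0.0008,0.0001,0,0],[0,0,0.024,0.0015,0.0001,0,0],[0,0,0.037,0.0023,0.0002,0,0],[0,0,0.049,0.0031,0.0003,0,0],[0,0,0.061,0.0038,0.0004,0,0]]}}

```text
time: 18.3
tool_pos: [0.5577, -0.2949, 0.0741]
ee_rot: [-3.141, 0.002, 0.162]
wrist_force: [-4.8, 1.7, 0.3]
width: 0.0003
finger_force: 2.0
```

{"name": "apply_moves", "arguments": {"commands": [[0,0,0.012,0.0008,0.0001,0,0],[0,0,0.024,0.0015,0.0002,0,0],[0,0,0.037,0.0023,0.0004,0,0],[0,0,0.049,0.003,0.0005,0,0],[0,0,0.061,0.0038,0.0007,0,0]]}}

```text
time: 18.8
tool_pos: [0.5614, -0.2944, 0.0741]
ee_rot: [-3.141, 0.002, 0.223]
wrist_force: [-5.5, 1.7, 0.3]
width: 0.0006
finger_force: 2.0
```

```bash
python3 st.py
```

```text
t 18.8 ang 280.11 r 0.0627 z 0.0741373928364855 Ft -5.142465597160384 Fr -2.6789253739764756 Fz 0.26642176805261414 closing 282.787369192641 q~ 54.40785644580893
```

{"name": "apply_moves", "arguments": {"commands": [[0,0,0.006,0.0004,0.0001,0,0],[0,0,0.012,0.0008,0.0002,0,0],[0,0,0.018,0.0012,0.0003,0,0],[0,0,0.024,0.0016,0.0004,0,0],[0,0,0.03,0.002,0.0005,0,0]]}}

```text
time: 19.3
tool_pos: [0.5634, -0.294, 0.0742]
ee_rot: [-3.141, 0.002, 0.253]
wrist_force: [-4.5, 0.9, -0.2]
width: 0.0006
finger_force: 2.0
```

{"name": "apply_moves", "arguments": {"commands": [[0,0,0.006,0.0004,0.0001,0,0],[0,0,0.012,0.0008,0.0002,0,0],[0,0,0.018,0.0012,0.0003,0,0],[0,0,0.024,0.0016,0.0004,0,0],[0,0,0.03,0.002,0.0005,0,0]]}}

```text
time: 19.8
tool_pos: [0.5654, -0.2936, 0.0742]
ee_rot: [-3.141, 0.002, 0.283]
wrist_force: [-5.2, 0.7, -0.2]
width: 0.0002
finger_force: 2.0
```

{"name": "apply_moves", "arguments": {"commands": [[0,0,0.005,0.0003,0.0001,0,0],[0,0,0.01,0.0006,0.0002,0,0],[0,0,0.015,0.0009,0.0003,0,0],[0,0,0.02,0.0012,0.0004,0,0],[0,0,0.024,0.0015,0.0005,0,0]]}}

```text
time: 20.3
tool_pos: [0.5669, -0.2932, 0.0742]
ee_rot: [-3.141, 0.002, 0.307]
wrist_force: [-5.7, 0.4, 0.2]
width: 0.0004
finger_force: 2.0
```

```bash
python3 st.py
```

```text
t 20.3 ang 285.26 r 0.0627 z 0.07416526735701115 Ft -5.387007681354681 Fr -1.8767318838065472 Fz 0.22857586267047142 closing 287.5750055566634 q~ 59.55742382634281
```

{"name": "apply_moves", "arguments": {"commands": [[0,0,0.005,0.0003,0.0001,0,0],[0,0,0.01,0.0006,0.0002,0,0],[0,0,0.015,0.0009,0.0003,0,0],[0,0,0.02,0.0012,0.0004,0,0],[0,0,0.024,0.0015,0.0005,0,0]]}}

```text
time: 20.8
tool_pos: [0.5676, -0.2931, 0.0741]
ee_rot: [-3.141, 0.004, 0.331]
wrist_force: [-6.6, -0.9, 0.4]
width: 0.0007
finger_force: 3.1
```

```bash
python3 st.py
```

```text
t 20.8 ang 285.87 r 0.0628 z 0.0741368915198597 Ft -6.592925932499329 Fr -0.9112343663368287 Fz 0.3883595649333424 closing 288.9369023589061 q~ 60.17337681984253
```

The tool advanced only 0.7 of 1.5 mm and the force is rising, so this is likely the stop. I'll confirm with tiny steps.

{"name": "apply_moves", "arguments": {"commands": [[0,0,0,0.0001,0,0,0],[0,0,0,0.0002,0.0001,0,0],[0,0,0,0.0003,0.0001,0,0],[0,0,0,0.0004,0.0001,0,0],[0,0,0,0.0005,0.0002,0,0]]}}

```text
time: 21.3
tool_pos: [0.5676, -0.293, 0.0741]
ee_rot: [-3.141, 0.005, 0.33]
wrist_force: [-8.9, -0.0, 1.2]
width: 0.0004
finger_force: 3.6
```

```bash
python3 st.py; python3 -c "
from bench import *
o=get_obs();print(o['finger_force'],o['tool_pos'],o['wrist_force'])"
```

```text
t 21.3 ang 285.89 r 0.0627 z 0.07412191587707359 Ft -8.618472694048387 Fr -2.4033300528869432 Fz 1.238951856738768 closing 288.91665396997803 q~ 60.18848116505097
3.5592517277109437 [ 0.56757149 -0.29302701  0.07412192] [-8.94716546 -0.0479295   1.23895186]
```

{"name": "apply_moves", "arguments": {"commands": [[0,0,0,0.0002,0,0,0],[0,0,0,0.0004,0.0001,0,0],[0,0,0,0.0006,0.0002,0,0],[0,0,0,0.0008,0.0002,0,0],[0,0,0,0.001,0.0003,0,0]]}}

```text
time: 21.8
tool_pos: [0.5677, -0.293, 0.0741]
ee_rot: [-3.14, 0.007, 0.33]
wrist_force: [-10.1, -0.6, 2.0]
width: 0.0004
finger_force: 4.6
```

```bash
python3 st.py
```

```text
t 21.8 ang 286.0 r 0.0627 z 0.07414195364967269 Ft -9.878163099045784 Fr -2.2306975819929336 Fz 1.9909344761730141 closing 288.90420757277457 q~ 60.29845217592856
```

Force rises with no motion, so the ring is home on its stop. I'll back off, lift and check.

{"name": "apply_moves", "arguments": {"commands": [[0,0,0,-0.003,-0.001,0,0],[0,0,0,-0.007,-0.002,0,0],[0,0,0,-0.008,-0.002,0.02,0],[0,0,0,-0.008,-0.002,0.06,0],[0,0,0,-0.008,-0.002,0.11,0]]}}

```text
time: 22.3
tool_pos: [0.5626, -0.2936, 0.1831]
ee_rot: [-3.139, 0.001, 0.331]
wrist_force: [0.9, -0.7, 0.1]
width: 0.0006
finger_force: 0.0
```

{"name": "apply_moves", "arguments": {"commands": [[0,0,0,-0.03,0,0.03,0],[0,0,0,-0.07,0,0.05,0],[0,0,0,-0.11,0,0.05,0],[0,0,0,-0.13,0,0.05,0],[0,0,0,-0.13,0,0.05,0]]}}

```text
time: 22.8
tool_pos: [0.4321, -0.2947, 0.236]
ee_rot: [3.137, -0.003, 0.329]
wrist_force: [0.5, -0.6, -0.1]
width: 0.0004
finger_force: 0.0
```

```bash
python3 - <<'E'
from h import *
print(get_obs()["tool_pos"],get_obs()["wrist_force"])
ims=[]; ax=np.array([.5504,-.2327])
for c,w in (("wrist",None),("top",(225,150,130,100))):
    s=snapshot(c); im=s["pixels"].copy()
    for r in place_of(c,"tab0")[:4]:
        P=ray(s,r["pixel"],.085)[0][:2]-ax; print(c,round(r["score"],2),np.round(r["pixel"]),"q",np.degrees(np.arctan2(P[1],P[0])+.066)%120+120,np.hypot(*P))
    for r in masks_of(c,"coupon"):
        p=np.argwhere(r["mask"])[:,::-1]; W=ray(s,p,.042)[:,:2]; m=cv2.minAreaRect((W*1000).astype(np.float32))
        if np.hypot(m[0][0]-609,m[0][1]+26)<60: print("coupon",m)
    if w: x,y,a,b=w; im=cv2.resize(im[y:y+b,x:x+a],(390,300),interpolation=cv2.INTER_CUBIC)
    else: im=cv2.resize(im,(400,300))
    ims.append(im)
cv2.imwrite("pics/w6.png",np.hstack(ims)[:,:,::-1])
E
```

```text
[ 0.43210394 -0.29465794  0.23604194] [ 0.50267497 -0.62229358 -0.06878592]
wrist 0.94 [298.  59.] q 180.94313556580744 0.06838033326985814
wrist 0.74 [222. 125.] q 183.65473304743483 0.06914951747480505
wrist 0.63 [197.  20.] q 184.95667606494735 0.0695695725840377
coupon ((582.4244384765625, -62.2404670715332), (13.064523696899414, 39.30276107788086), 16.164838790893555)
top 0.53 [331. 188.] q 190.95408012187622 0.061265490120344684
top 0.5 [302. 187.] q 175.2379467239761 0.06700273871868453
coupon ((610.3121337890625, -27.73794174194336), (49.498416900634766, 70.46366119384766), 0.710487961769104)
```

View pics/w6.png

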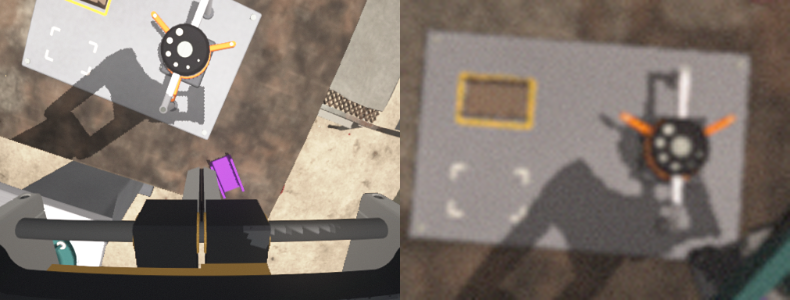

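The top crop shows the coupon centred in the yellow outline at (496,101). The tabs average q≈183° (3.2 rad), which agrees with the felt stop. The robot is clear of everything, so I'm handing in.

```bash
python3 -c "
from bench import *
print(close_job())"
```

```text
the job is handed in; nothing more can be done
None
```

The job is handed in after about 23 s on the robot's clock. The channel piece lies square in the yellow outline, about 2 mm off centre, and the iris ring is home on its closed stop at about 3.2 rad. No verdict was returned.

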